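Coffee for four: unstack the espresso cups onto their saucers

TASK

Coffee for four is about to be poured on the kitchen island: take the two stacks of espresso cups apart and stand each cup, right way up, in the middle of the saucer of its own colour. Set the china down gently without dropping it, do not shove the saucers about from where they are laid, and leave the milk jug and the candle standing where they are.

Things in the scene. Friction and masses are not known exactly. Their poses are not given: they have to be found in the camera images.
- cup_red: Red porcelain espresso cup (red inside and out), 58 mm high, 170 g: a straight cylinder 60 mm across with 3.5 mm walls from 10 mm height up to the open rim; below it a foot 48 mm across. A red loop handle, 8 mm thick, sticks out on its +x side to 56 mm from the axis, at 18 to 54 mm height. Origin: centre of the foot's underside; +z up through the mouth. In a stack of two at the start.
- cup_yellow: Yellow espresso cup, same shape, size, handle (+x side) and origin as the red cup. At the start the cups stand as two stacks of two on the counter: the upper foot sits loosely 10 mm deep in the lower cup's mouth, its shoulder on the lower rim, so its origin is 48 mm above the lower cup's. Handles in a stack point different ways.
- cup_blue: Blue espresso cup, same shape, size, handle (+x side) and origin as the red cup. At the start the cups stand as two stacks of two on the counter: the upper foot sits loosely 10 mm deep in the lower cup's mouth, its shoulder on the lower rim, so its origin is 48 mm above the lower cup's. Handles in a stack point different ways.
- cup_green: Green espresso cup, same shape, size, handle (+x side) and origin as the red cup. At the start the cups stand as two stacks of two on the counter: the upper foot sits loosely 10 mm deep in the lower cup's mouth, its shoulder on the lower rim, so its origin is 48 mm above the lower cup's. Handles in a stack point different ways.
- saucer_red: Red porcelain saucer of the red cup, loose and empty on the counter, 200 g, 120 mm across, 14 mm high, with a flat well 80 mm across whose floor is 5 mm above the counter and a sloping rim around it. Origin: centre of its underside; +z up. A cup standing in it has its origin 5 mm above this one.
- saucer_yellow: Yellow porcelain saucer of the yellow cup, loose and empty on the counter, 200 g, 120 mm across, 14 mm high, with a flat well 80 mm across whose floor is 5 mm above the counter and a sloping rim around it. Origin: centre of its underside; +z up. A cup standing in it has its origin 5 mm above this one.
- saucer_blue: Blue porcelain saucer of the blue cup, loose and empty on the counter, 200 g, 120 mm across, 14 mm high, with a flat well 80 mm across whose floor is 5 mm above the counter and a sloping rim around it. Origin: centre of its underside; +z up. A cup standing in it has its origin 5 mm above this one.
- saucer_green: Green porcelain saucer of the green cup, loose and empty on the counter, 200 g, 120 mm across, 14 mm high, with a flat well 80 mm across whose floor is 5 mm above the counter and a sloping rim around it. Origin: centre of its underside; +z up. A cup standing in it has its origin 5 mm above this one.
- milk_jug: Stainless steel milk jug standing on the counter among the saucers, 80 mm across at the foot, 68 mm at the rim, 95 mm high, with a handle on its +x side reaching 72 mm from the axis. Loose, 0.35 kg. To be left standing. Origin: centre of its underside.
- candle: Cream candle in a clear glass jar standing on the counter among the saucers, 72 mm across, 82 mm high. Loose, 0.4 kg. To be left standing. Origin: centre of its underside.

How it is judged:
At the end, for the whole second after the job is handed in: Each cup stands released and at rest in the well of the saucer of its own colour: axis within 12 mm of the saucer's centre, foot on the well floor, tilted less than 0.1 rad; every saucer lies flat on the counter within 40 mm of where it was laid (horizontal distance between cup_red and saucer_red below 0.012 m and z of cup_red in the frame of saucer_red between 0.002 and 0.009 m and angle between each of cup_red, cup_yellow, cup_blue, cup_green's own z axis and vertical below 0.1 rad and linear speed of each of cup_red, cup_yellow, cup_blue, cup_green below 0.02 m/s and angular speed of each of cup_red, cup_yellow, cup_blue, cup_green below 0.2 rad/s and height (world z) of each of saucer_red, saucer_yellow, saucer_blue, saucer_green below 0.004 m and angle between each of saucer_red, saucer_yellow, saucer_blue, saucer_green's own z axis and vertical below 0.05 rad and distance of each of saucer_red, saucer_yellow, saucer_blue, saucer_green from where it was at the start of the episode below 0.04 m and horizontal distance between cup_yellow and saucer_yellow below 0.012 m and z of cup_yellow in the frame of saucer_yellow between 0.002 and 0.009 m and horizontal distance between cup_blue and saucer_blue below 0.012 m and z of cup_blue in the frame of saucer_blue between 0.002 and 0.009 m and horizontal distance between cup_green and saucer_green below 0.012 m and z of cup_green in the frame of saucer_green between 0.002 and 0.009 m); the robot touches nothing.
It fails at once if a cup is knocked over or tipped by more than 40 degrees (angle between any of cup_red, cup_yellow, cup_blue, cup_green's own z axis and vertical above 0.7 rad).
It fails at once if a cup is dropped (it falls free of the fingers for more than about 20 mm) ((contact force between cup_red and the fingers below 0.1 N and linear speed of cup_red above 0.6 m/s) or (contact force between cup_yellow and the fingers below 0.1 N and linear speed of cup_yellow above 0.6 m/s) or (contact force between cup_blue and the fingers below 0.1 N and linear speed of cup_blue above 0.6 m/s) or (contact force between cup_green and the fingers below 0.1 N and linear speed of cup_green above 0.6 m/s)).
It fails at once if the milk jug or the candle is pushed more than 25 mm or tipped over (distance of any of milk_jug, candle from where it was at the start of the episode above 0.025 m or angle between any of milk_jug, candle's own z axis and vertical above 0.35 rad).
It also fails if it takes over 109 s, if anything falls off the work surface, if the arm or the gripper's body presses on something with over 40 N, if the wrist force passes 120 N, or if a joint passes its speed limit or range.

ROBOT

A 7-joint arm with a two-finger parallel gripper is mounted at the origin on the work surface. World frame = base frame: x ahead of the robot, y to its left, z up, the work surface at z = 0. Lengths are in m, angles in rad, forces in N, time in s.
With the tool pointing down it reaches from about 0.4 to 0.85 m from the base axis. Payload 4.5 kg.
Tool frame: the origin (TCP) lies between the finger pads; the fingertips stand 19 mm ahead of it and the grasp point (between the pads) is the TCP; z points along the fingers, y is the line along which they close (so a half turn about z gives the same grasp; the last joint's range is limited). The gripper opens to 85 mm and grips with 20 to 120 N. Pads are 22 mm wide; open, the fingers measure 114 mm over their backs; the gripper's body (76 mm by 85 mm) begins 54 mm behind the grasp point. The pads swing forward as they close: fully open they stand 13 mm farther back than shut.
Start: joints at [-1.165, 0.689, -0.195, 1.565, 0.157, 0.902, -0.215], TCP at [0.227, 0.582, 0.211] pointing down, gripper open.
Joint ranges: [-3.01, 3.01], [-0.46, 2.08], [-1.47, 1.51], [0.13, 2.56], [-1, 4.14], [0.04, 2.09], [-2.66, 2.66]. Speed limits (rad/s): [2.57, 2.57, 3.14, 3.14, 3.14, 3.14, 3.14].

INTERFACE

Orientations are given as a unit quaternion [w, x, y, z].
In Python, from station import state, read_camera, job_done, masks_of gives the robot as it stands.
- The arm moves only by the tool drive_tool, never from a script. Its argument "targets" is a list that holds one entry, the list of rows, each a list of 4 numbers: the shift along the tool's x, y, z in cm, then the turn about the tool's z in rad. A call has 1 to 8 rows; each row is the pose to reach, as a shift and turn from the pose commanded when the call began, along the tool's axes at that moment; what a row does not reach only later rows make up. A row lasts 1/10 s, in which the tool goes at most 50 mm and 8.59 degrees, less where a joint would pass 70% of its speed; a pose out of reach is approached as far as the arm can. A call with a gripper value outside its range is refused whole. "grip" is the closure, from 0 (fully open) to 1 (shut), set as the call begins (left out, the last holds). The fingers move at their own pace and stop on an object; "squeeze" is the grip in N (left out, the last holds). Time passes only in rows, so rows that repeat a pose let the fingers close. It gives the time, the measured TCP pose, the force, the opening and the grip force at its end, in the units of the state.
- state(): the state, without advancing time (a new reading comes with each control period).
- read_camera(name): name is "side" or "top"; returns a dict with "pixels" (400x640x3 uint8, red, green, blue), "depth" (400x640 float32, m along the optical axis (not along the pixel's ray), 0 where there is no reading), "fx", "fy", "cx", "cy" (pixels), "R" (3x3) and "t" (3): a world point X has camera coordinates R X + t. Camera axes: x right, y down, z forward; pixel columns grow to the right and rows downward; lengths in m; the calibration is good to about 2 mm. A picture is of the moment at which its call begins.
- job_done(): hands the job in; it is judged then, once.
Trained networks look in the newest picture that a camera, given by its name, has taken for a name from the list of things; names that differ only in an ending like _2 or _b are one class to them, and where a whole thing is asked for, a point or a joint stands for the part that bears it (a point fixed in the world has none). Each returns a list of dicts, best first, with "score" (0 to 1); they miss things now and then, are a little off and sometimes report something else, mostly with a low value. They report only what shows in the picture. A call takes as long as a camera call.
- masks_of(camera, target): "region" (400x640 bool, what is visible of it) and "bbox" ([left, top, right, bottom] in pixels, round what is visible of it).
The state is a dict: "t": time; "joint_pos": joint angles; "joint_vel": joint speeds; "effort": joint torques, N m; "eef_pos": TCP position; "eef_rot": TCP orientation; "wrist_force": force on the tool from outside, world axes, zero at the start; "moment": the same for the moment, N m; "width": finger opening in m; "grip_force": force on a finger pad.
Only numpy, scipy, OpenCV 4.12 (cv2) and the standard library are available. Lean on these libraries where they do the work, as an engineer would, in place of code of your own. Each camera call takes 0.05 s, during which the arm holds its last target. There are 200 camera calls.

## Working session

There is one attempt and no reset: what is moved stays moved. The work goes in short steps, Python scripts to look and compute and a tool call to move; the robot and the scene stay as the last step left them, time stands still between calls to the robot, and variables do not carry over. Pictures are saved under pics/ and viewed, at most 14 in all, crops included, and the job is handed in when it is done.

Besides the shell and the picture viewer there is one more tool, called after "Request:" as a command line: name --argument value ..., lists and objects as JSON in quotes. drive_tool: Moves the arm, as the interface text tells. Its arguments: {"type":"object","properties":{"targets":{"type":"array","items":{"type":"array","items":{"type":"array","items":{"type":"number"}}}},"grip":{"type":"number"},"squeeze":{"type":"number"}},"required":["targets"]}

```bash
ls; mkdir -p pics; python3 - <<'E'
from station import *
import cv2
for n in("top","side"):
    c=read_camera(n); cv2.imwrite(f"pics/{n}0.png",c["pixels"][:,:,::-1])
    print(n,c["fx"],c["cx"],c["cy"],c["R"],c["t"])
s=state();print(s)
E
```

```text
pics
top 483.8230327093022 317.6910012513318 196.92369951591834 [[-0.02901035 -0.99942742  0.01741336]
 [-0.99622495  0.02748268 -0.08234408]
 [ 0.08181836 -0.01973645 -0.99645182]] [0.00817827 0.56348352 1.25250397]
side 373.6577236033614 321.1066014670692 196.5019294743322 [[-0.89157073 -0.45274484 -0.01112355]
 [-0.29064792  0.59085123 -0.75260787]
 [ 0.34731169 -0.66777012 -0.65837501]] [0.50723919 0.21819972 0.69038303]
{'t': 0.1, 'joint_pos': array([-1.16518778,  0.68990909, -0.19454099,  1.566214  ,  0.15729147,
        0.90251885, -0.21510462]), 'joint_vel': array([ 0.00107256, -0.00291679, -0.00100282, -0.00136552,  0.00087697,
        0.0014735 , -0.00017993]), 'effort': array([-3.72957365e-03, -5.40594327e+01, -1.27171520e+00, -1.58984149e+01,
        9.32978292e-03,  4.33191162e-03, -1.47328826e-06]), 'eef_pos': array([0.22687304, 0.58171504, 0.21036615]), 'eef_rot': array([-1.02817858e-04,  1.84796253e-01,  9.82776504e-01, -8.22640579e-04]), 'wrist_force': array([ 0.82596838,  0.04362686, -0.36741041]), 'moment': array([0.0005499 , 0.02209974, 0.00312912]), 'grip_force': 0.0, 'width': 0.08557348610307325}
```

View pics/top0.png

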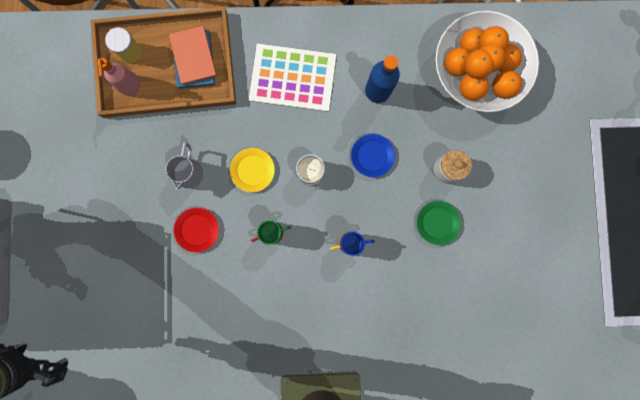

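View pics/side0.png

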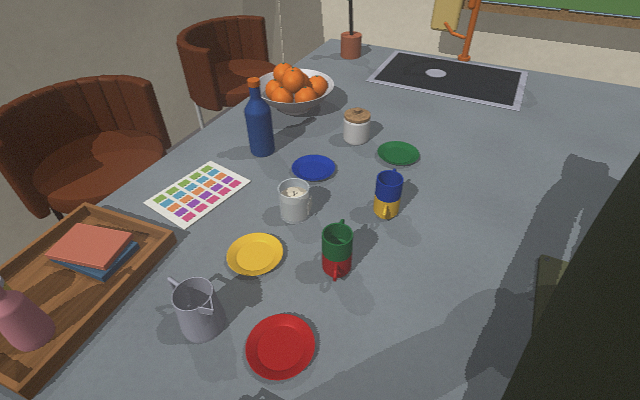

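Top view: saucers red (196,230), yellow (252,170), blue (373,156), green (439,223); green-on-red stack (270,232), blue-on-yellow stack (352,243); jug (180,168), candle (310,169). Side view confirms the stacking order.

```bash
cat > h.py <<'E'
import numpy as np
from station import *
from scipy.optimize import least_squares
def cloud(c):
    v,u=np.mgrid[:400,:640]; d=c["depth"]
    P=np.stack([(u-c["cx"])/c["fx"]*d,(v-c["cy"])/c["fy"]*d,d],-1)
    return (P-c["t"])@c["R"]
def circ(P,r=None):
    f=(lambda p:np.hypot(P[:,0]-p[0],P[:,1]-p[1])-(r if r else p[2]))
    return least_squares(f,[*P[:,:2].mean(0)+.001,.03],loss="soft_l1",f_scale=.002).x
def find(n,cams=("top","side"),lo=-1,hi=1):
    out={}
    for cam in cams:
        c=read_camera(cam);m=masks_of(cam,n)
        if not m: print(n,cam,"none");continue
        X=cloud(c);M=m[0]["region"]&(c["depth"]>0);P=X[M]
        out[cam]=(m[0]["score"],m[0]["bbox"],P)
    return out
E
python3 - <<'E'
from h import *
import cv2
np.set_printoptions(precision=4,suppress=True)
for n in["saucer_red","saucer_yellow","saucer_blue","saucer_green","milk_jug","candle","cup_red","cup_yellow","cup_blue","cup_green"]:
    for cam,(s,b,P) in find(n).items():
        P=P[(P[:,2]>-.01)&(P[:,2]<.13)]
        q=P[:,:2]; (cx,cy),r=cv2.minEnclosingCircle((q*1000).astype(np.float32))
        print(n,cam,round(s,2),np.array(b),len(P),"mean",P.mean(0),"z",np.percentile(P[:,2],[2,50,98]),"mec",cx,cy,r)
        if n[0]=="c" and n!="candle":
            # wall fit: high band of the cup
            z0,z1=(.06,.104) if n in("cup_blue","cup_green") else (.01,.046)
            for _ in range(1):
                p=circ(P[(P[:,2]>z0)&(P[:,2]<z1)],.03) if cam=="side" else circ(P[P[:,2]>.098],.0285) if (P[:,2]>.098).sum()>8 else None
            if p is None: continue
            d=q-p[:2]; h=np.hypot(*d.T)>.037
            print("   axis",p[:2],"handle",h.sum(),np.degrees(np.arctan2(*d[h].mean(0)[::-1])) if h.any() else None, q[h].mean(0) if h.any() else None)
E
```

```text
saucer_red top 0.85 [170.5 208.2 217.7 248.9] 1558 mean [0.4882 0.3179 0.0072] z [-0.      0.0068  0.0159] mec 486.48779296875 316.9515075683594 60.73644256591797
saucer_red side 0.8 [245.2 311.3 317.3 378.7] 3583 mean [0.4876 0.3169 0.0085] z [0.0036 0.0074 0.0152] mec 491.03826904296875 314.310791015625 64.15415954589844
saucer_yellow top 0.58 [229.7 148.9 276.5 193.4] 1496 mean [0.6438 0.1669 0.0073] z [0.0001 0.0069 0.0162] mec 643.35546875 166.3893585205078 58.87511444091797
saucer_yellow side 0.83 [228.4 234.1 286.1 276.4] 1773 mean [0.6436 0.1647 0.0084] z [0.0037 0.0073 0.0149] mec 639.1998291015625 164.08267211914062 61.41756820678711
saucer_blue top 0.82 [350.2 134.7 396.3 179.1] 1498 mean [ 0.6756 -0.1588  0.0072] z [-0.0005  0.0068  0.0161] mec 676.80078125 -157.22406005859375 61.30427932739258
saucer_blue side 0.97 [290.2 151.  335.5 181.1] 876 mean [ 0.676  -0.1631  0.0086] z [0.0032 0.0074 0.0153] mec 679.2891235351562 -167.0121612548828 70.32794952392578
saucer_green top 0.78 [417.  198.3 457.3 246.7] 1514 mean [ 0.4881 -0.3284  0.0069] z [-0.0007  0.0064  0.0157] mec
[... 1753 characters left out ...]
]
cup_blue side 0.73 [374.8 167.  402.  202.2] 816 mean [ 0.4404 -0.09    0.0837] z [0.0004 0.0875 0.1069] mec 455.36309814453125 -163.87567138671875 109.30750274658203
   axis [ 0.4399 -0.0872] handle 40 -77.94643205341562 [ 0.4677 -0.2172]
cup_green top 0.74 [257.7 219.1 290.2 243.3] 523 mean [0.4758 0.1156 0.0735] z [0.0555 0.0625 0.1075] mec 475.0963134765625 103.9020767211914 42.10407638549805
   axis [0.4752 0.1157] handle 24 -77.0692166629564 [0.4852 0.0719]
cup_green side 0.94 [321.8 221.4 356.2 264.1] 1120 mean [0.4741 0.1151 0.0826] z [0.0011 0.0855 0.1072] mec 492.3019714355469 69.59587860107422 81.95626068115234
   axis [0.4729 0.1186] handle 53 -72.00948240491664 [0.4998 0.0358]
```

Request:
drive_tool --targets '[[[-2,-1.7,0,0.1],[-6,-5.2,0,0.25],[-10,-8.6,0,0.4],[-14,-12,0,0.55],[-18,-15.5,0,0.7],[-22,-19,0,0.85],[-25,-21.5,0,1.0],[-27,-23.2,0,1.1]]]' --grip 0 --squeeze 35

```text
t: 2.9
eef_pos: [0.3961, 0.2639, 0.2115]
eef_rot: [0.001, 0.675, 0.738, -0.0]
wrist_force: [0.2, 0.6, -0.5]
width: 0.0857
grip_force: 0.0
```

```bash
cat >> h.py <<'E'
def go(x,y,z,yaw=0.):
    from scipy.spatial.transform import Rotation as Ro
    s=state();w,a,b,c=s["eef_rot"];R=Ro.from_quat([a,b,c,w]).as_matrix()
    d=R.T@(np.array([x,y,z])-s["eef_pos"])*100
    ya=np.arctan2(R[1,1],R[0,1])
    print("t",s["t"],"pos",s["eef_pos"].round(4),"shift",d.round(2),"turn",round(ya-yaw,3),"q",s["joint_pos"].round(2),"F",s["wrist_force"].round(1),"w",round(s["width"],4))
E
python3 -c "
from h import *
go(.4745,.1162,.17)"
```

```text
t 2.9 pos [0.3961 0.2639 0.2115] shift [-15.4    6.49   4.18] turn 0.089 q [-0.74  0.5   0.09  2.01 -0.07  0.64 -0.52] F [ 0.2  0.6 -0.5] w 0.0857
```

Request:
drive_tool --targets '[[[-3,1.3,0.5,0.03],[-7,3,1.5,0.06],[-11,4.6,2.5,0.099],[-14,5.9,3.5,0.099],[-15.2,6.4,4.2,0.099],[-15.4,6.5,4.2,0.099],[-15.4,6.5,4.2,0.099]]]'

```text
t: 3.6
eef_pos: [0.4742, 0.1217, 0.1692]
eef_rot: [-0.0, 0.707, 0.707, 0.0]
wrist_force: [-0.6, 1.3, 0.9]
width: 0.0853
grip_force: 0.0
```

```bash
python3 -c "
from h import *
go(.4745,.1162,.086)"
```

```text
t 3.6 pos [0.4742 0.1217 0.1692] shift [-0.56  0.03  8.32] turn -0.0 q [-0.39  0.58  0.06  2.02 -0.07  0.54 -0.27] F [-0.6  1.3  0.9] w 0.0853
```

Request:
drive_tool --targets '[[[-0.55,0,0.5,0],[-0.55,0,2,0],[-0.55,0,4,0],[-0.55,0,6,0],[-0.55,0,7.5,0],[-0.55,0,8.3,0],[-0.55,0,8.3,0],[-0.55,0,8.3,0]]]'

```text
t: 4.4
eef_pos: [0.4744, 0.1163, 0.0865]
eef_rot: [0.0, 0.707, 0.707, 0.0]
wrist_force: [0.1, -0.2, 0.1]
width: 0.0854
grip_force: 0.0
```

Request:
drive_tool --targets '[[[0,0,0,0],[0,0,0,0],[0,0,0,0],[0,0,0,0],[0,0,0,0],[0,0,0,0],[0,0,0,0],[0,0,0,0]]]' --grip 1

```text
t: 5.2
eef_pos: [0.4742, 0.1158, 0.0861]
eef_rot: [-0.0, 0.707, 0.707, -0.0]
wrist_force: [-0.2, 0.2, 0.1]
width: 0.0001
grip_force: 0.0
```

```bash
python3 - <<'E'
from h import *
import cv2
go(.4745,.1162,.086)
c=read_camera("side");cv2.imwrite("pics/s1.png",cv2.resize(c["pixels"][150:320,230:480,::-1],None,fx=3,fy=3))
E
```

```text
t 5.2 pos [0.4742 0.1158 0.0861] shift [0.04 0.03 0.01] turn -0.0 q [-0.36  0.73  0.04  2.09 -0.08  0.32 -0.25] F [-0.2  0.2  0.1] w 0.0001
```

View pics/s1.png

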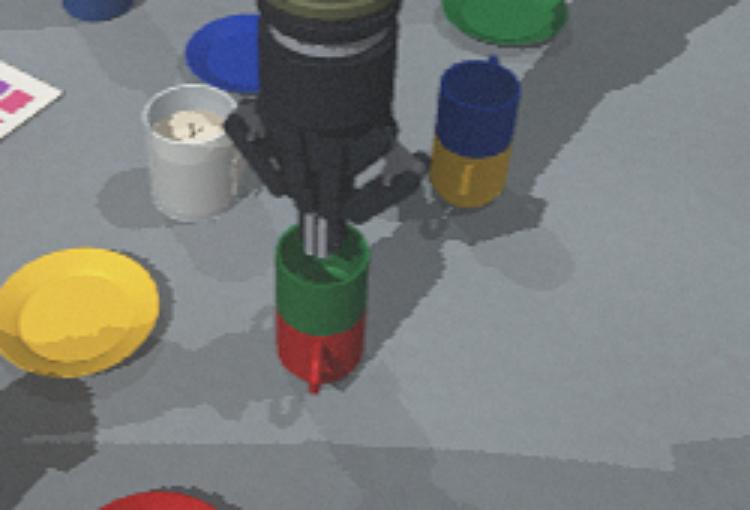

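The side crop shows the shut fingers ending inside the green mouth (crop 318,255) without holding anything; I check the depth at the fingertips.

```bash
python3 - <<'E'
from h import *
np.set_printoptions(precision=3,suppress=True)
for n in("side","top"):
    c=read_camera(n);X=cloud(c)
    for p in([.4742,.1158,.0861],[.4742,.1158,.067],[.4745,.1162,.106],[.4745,.1162,.135]):
        q=c["R"]@np.array(p)+c["t"];print(n,p,q[0]/q[2]*c["fx"]+c["cx"],q[1]/q[2]*c["fy"]+c["cy"])
    if n=="side":
        for v in range(205,252,4):print(v,X[v,[330,336,340,345]].round(3).tolist())
for k in("cup_green","cup_red"):
    for cam,(s,b,P) in find(k,("side",)).items():
        print(k,s,np.array(b),np.percentile(P[:,2],[2,50,98]))
E
```

```text
side [0.4742, 0.1158, 0.0861] 337.2075608938446 240.028658626452
side [0.4742, 0.1158, 0.067] 337.0397921743205 246.60397661903943
side [0.4745, 0.1162, 0.106] 337.1556376482147 233.01659125017122
side [0.4745, 0.1162, 0.135] 337.42554441530064 222.1873916441364
205 [[0.481, 0.134, 0.19], [0.473, 0.128, 0.188], [0.463, 0.132, 0.195], [0.457, 0.126, 0.193]]
209 [[0.482, 0.132, 0.179], [0.482, 0.107, 0.158], [0.463, 0.132, 0.186], [0.457, 0.125, 0.182]]
213 [[0.485, 0.127, 0.164], [0.47, 0.132, 0.174], [0.463, 0.132, 0.177], [0.463, 0.11, 0.158]]
217 [[0.485, 0.127, 0.153], [0.476, 0.12, 0.151], [0.465, 0.128, 0.163], [0.457, 0.124, 0.163]]
221 [[0.487, 0.123, 0.139], [0.474, 0.123, 0.144], [0.465, 0.127, 0.152], [0.457, 0.122, 0.151]]
225 [[0.487, 0.123, 0.128], [0.473, 0.126, 0.138], [0.466, 0.123, 0.137], [0.461, 0.112, 0.13]]
229 [[0.487, 0.123, 0.117], [0.473, 0.126, 0.127], [0.466, 0.122, 0.126], [0.461, 0.111, 0.119]]
233 [[0.496, 0.103, 0.084], [0.472, 0.127, 0.117], [0.466, 0.122, 0.116], [0.469, 0.091, 0.085]]
237 [[0.495, 0.104, 0.073], [0.487, 0.094, 0.067], [0.48, 0.09, 0.067], [0.468, 0.092, 0.074]]
241 [[0.494, 0.106, 0.064], [0.485, 0.098, 0.061], [0.476, 0.097, 0.064], [0.467, 0.093, 0.064]]
245 [[0.475, 0.147, 0.103], [0.464, 0.144, 0.105], [0.457, 0.141, 0.106], [0.45, 0.134, 0.102]]
249 [[0.475, 0.146, 0.091], [0.463, 0.145, 0.096], [0.457, 0.141, 0.095], [0.45, 0.135, 0.092]]
top [0.4742, 0.1158, 0.0861] 269.5135237711964 231.97380879955017
top [0.4742, 0.1158, 0.067] 270.13205912890027 232.05060257814785
top [0.4745, 0.1162, 0.106] 268.68160564969173 231.7729849937806
top [0.4745, 0.1162, 0.135] 267.66654078218085 231.64451906226083
cup_green 0.94 [324.2 224.7 355.9 264.4] [0.058 0.083 0.108]
cup_red 0.64 [320.3 254.5 352.1 280.4] [-0.     0.038  0.061]
```

The tips stand at about z=0.112 where the reported pose implies 0.067, so the true TCP is about 45 mm higher than reported (xy agree). I raise, open, then measure the open tips.

Request:
drive_tool --targets '[[[0,0,-1,0],[0,0,-3,0],[0,0,-4,0],[0,0,-4,0],[0,0,-4,0],[0,0,-4,0],[0,0,-4,0],[0,0,-4,0]]]' --grip 0

```text
t: 6.35
eef_pos: [0.4739, 0.1157, 0.1256]
eef_rot: [-0.0, 0.707, 0.707, -0.0]
wrist_force: [1.2, 0.7, -0.4]
width: 0.0854
grip_force: 0.0
```

```bash
python3 - <<'E'
from h import *
import cv2
go(.4745,.1162,.041)
for n in("side","top"):
    c=read_camera(n);X=cloud(c)
    V=(abs(X[...,0]-.4745)<.08)&(abs(X[...,1]-.116)<.03)&(X[...,2]>.112)&(X[...,2]<.2)&(c["depth"]>0)
    P=X[V];
    if len(P):
        for sd in(P[:,0]<.4745,P[:,0]>=.4745):
            Q=P[sd]
            if len(Q):
                k=Q[Q[:,2]<Q[:,2].min()+.02];print(n,len(Q),"zmin",np.percentile(Q[:,2],[0,2,5]).round(4),"tip x",k[:,0].min().round(4),k[:,0].max().round(4),"y",k[:,1].min().round(4),k[:,1].max().round(4))
    if n=="side":cv2.imwrite("pics/s2.png",cv2.resize(c["pixels"][120:320,230:480,::-1],None,fx=3,fy=3))
E
```

```text
t 6.35 pos [0.4739 0.1157 0.1256] shift [0.05 0.07 8.46] turn 0.0 q [-0.37  0.66  0.05  2.06 -0.07  0.42 -0.26] F [ 1.2  0.7 -0.4] w 0.0854
side 148 zmin [0.1591 0.1628 0.1655] tip x 0.4178 0.4316 y 0.1089 0.1281
side 172 zmin [0.1607 0.1616 0.1633] tip x 0.5156 0.5297 y 0.1054 0.1276
```

View pics/s2.png

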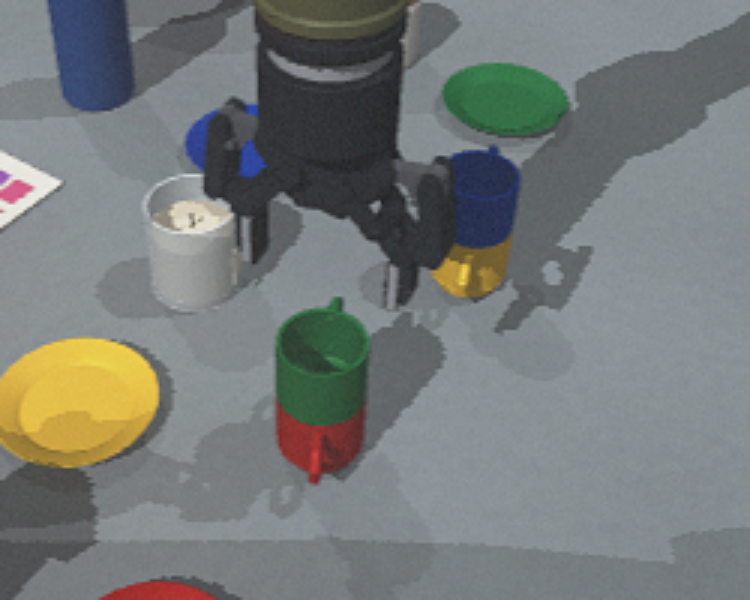

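The open fingers straddle the untouched green/red stack (crop tips 253,255 and 398,300) and tips sit at z≈0.161, confirming the ~44 mm offset. Descend accordingly.

Request:
drive_tool --targets '[[[0,0.05,0.5,0],[0,0.05,2.5,0],[0,0.05,4.5,0],[0,0.05,6.5,0],[0,0.05,8,0],[0,0.05,8.4,0],[0,0.05,8.4,0],[0,0.05,8.4,0]]]'

```text
t: 7.25
eef_pos: [0.4751, 0.1158, 0.0425]
eef_rot: [0.0, 0.707, 0.707, 0.0]
wrist_force: [0.3, -0.2, 0.2]
width: 0.0855
grip_force: 0.0
```

Request:
drive_tool --targets '[[[0,0,0,0],[0,0,0,0],[0,0,0,0],[0,0,0,0],[0,0,0,0],[0,0,0,0],[0,0,0,0],[0,0,0,0]]]' --grip 1

```text
t: 8.05
eef_pos: [0.4747, 0.1159, 0.043]
eef_rot: [0.0, 0.707, 0.707, 0.0]
wrist_force: [-1.0, -0.5, 4.9]
width: 0.0601
grip_force: 36.5
```

Request:
drive_tool --targets '[[[0,0,-0.3,0],[0,0,-0.8,0],[0,0,-1.5,0],[0,0,-3,0],[0,0,-5,0],[0,0,-7,0],[0,0,-9,0],[0,0,-9.8,0]]]'

```text
t: 8.85
eef_pos: [0.4756, 0.1159, 0.142]
eef_rot: [0.001, 0.707, 0.707, 0.001]
wrist_force: [1.0, 0.1, -1.7]
width: 0.06
grip_force: 38.4
```

```bash
python3 - <<'E'
from h import *
go(.489,-.330,.14)
for k in("cup_green","cup_red"):
    for cam,(s,b,P) in find(k,("side",)).items():
        print(k,s,np.array(b),np.percentile(P[:,2],[2,50,98]).round(4),P.mean(0).round(4))
E
```

```text
t 8.85 pos [0.4756 0.1159 0.142 ] shift [-44.59   1.35   0.17] turn -0.0 q [-0.37  0.63  0.06  2.05 -0.07  0.46 -0.26] F [ 1.   0.1 -1.7] w 0.06
cup_green 0.61 [321.8 183.7 352.8 230. ] [0.1508 0.1849 0.206 ] [0.477  0.1213 0.1825]
cup_red 0.81 [321.7 241.9 352.2 284. ] [0.0127 0.0394 0.0594] [0.4722 0.1199 0.0377]
```

Request:
drive_tool --targets '[[[-1,0,0,0],[-3.5,0,0,0],[-7.5,0.2,0,0],[-12,0.4,0,0],[-16.5,0.6,0,0],[-21,0.8,0,0],[-25.5,1,0,0],[-30,1.2,0,0]]]'

```text
t: 9.85
eef_pos: [0.4853, -0.1868, 0.1391]
eef_rot: [-0.001, 0.707, 0.707, -0.001]
wrist_force: [1.1, 0.5, -2.1]
width: 0.0603
grip_force: 38.4
```

Request:
drive_tool --targets '[[[-4.5,0.1,0,0],[-8.5,0.1,0,0],[-11.5,0.1,0,0],[-13.5,0.1,0,0],[-14.4,0.1,0,0],[-14.6,0.1,0,0],[-14.6,0.1,0,0]]]'

```text
t: 10.55
eef_pos: [0.4874, -0.329, 0.1395]
eef_rot: [-0.001, 0.707, 0.707, 0.0]
wrist_force: [0.6, 1.1, -1.1]
width: 0.0601
grip_force: 38.4
```

```bash
python3 - <<'E'
from h import *
go(.489,-.330,.012)
np.set_printoptions(precision=4,suppress=True)
for cam in("top","side"):
  for k in("cup_green","saucer_green"):
    for cam,(s,b,P) in find(k,(cam,)).items():
        if k[0]=="c":
            P=P[P[:,2]>.15]; r=np.percentile(P[:,2],98); print(k,cam,s,"rim",r,"top-centre",circ(P[P[:,2]>r-.006],.0285)[:2], "wall",circ(P[P[:,2]<r-.008],.03)[:2])
        else: print(k,cam,s,P.mean(0))
E
```

```text
t 10.55 pos [ 0.4874 -0.329   0.1395] shift [-0.12  0.17 12.75] turn 0.001 q [ 0.56  0.73 -0.07  1.75  0.07  0.66  0.45] F [ 0.6  1.1 -1.1] w 0.0601
cup_green top 0.76 rim 0.20432480441948425 top-centre [ 0.4888 -0.3279] wall [ 0.5047 -0.3013]
saucer_green top 0.87 [ 0.4869 -0.3157  0.0082]
cup_green side none
saucer_green side 0.71 [ 0.4891 -0.3331  0.0088]
```

Request:
drive_tool --targets '[[[-0.1,0.1,1,0],[-0.1,0.1,3.5,0],[-0.1,0.1,6.5,0],[-0.1,0.1,9.5,0],[-0.1,0.1,11.8,0],[-0.1,0.1,13,0],[-0.1,0.1,13.3,0],[-0.1,0.1,13.3,0]]]'

```text
t: 11.75
eef_pos: [0.489, -0.3313, 0.0071]
eef_rot: [0.0, 0.707, 0.707, 0.0]
wrist_force: [0.1, -0.8, -1.4]
width: 0.0607
grip_force: 38.4
```

Request:
drive_tool --targets '[[[0,0,0.1,0],[0,0,0.2,0],[0,0,0.2,0],[0,0,0.2,0]]]'

```text
t: 12.15
eef_pos: [0.489, -0.3314, 0.0055]
eef_rot: [0.0, 0.707, 0.707, 0.0]
wrist_force: [-0.6, -0.1, -2.9]
width: 0.0606
grip_force: 38.4
```

Request:
drive_tool --targets '[[[0,0,0.1,0],[0,0,0.2,0],[0,0,0.2,0],[0,0,0.2,0]]]'

```text
t: 12.55
eef_pos: [0.4887, -0.3312, 0.003]
eef_rot: [-0.0, 0.707, 0.707, 0.0]
wrist_force: [-0.4, -0.0, -1.9]
width: 0.0602
grip_force: 38.4
```

Request:
drive_tool --targets '[[[0,0,0.1,0],[0,0,0.1,0],[0,0,0.1,0]]]'

```text
t: 12.85
eef_pos: [0.4887, -0.3312, 0.002]
eef_rot: [-0.0, 0.707, 0.707, 0.0]
wrist_force: [0.4, -0.9, -0.8]
width: 0.0604
grip_force: 38.4
```

Request:
drive_tool --targets '[[[0,0,0.1,0],[0,0,0.1,0],[0,0,0.1,0]]]'

```text
t: 13.15
eef_pos: [0.4887, -0.3312, 0.001]
eef_rot: [-0.0, 0.707, 0.707, 0.0]
wrist_force: [-0.4, 0.0, -1.7]
width: 0.0605
grip_force: 38.4
```

Request:
drive_tool --targets '[[[0,0,0.1,0],[0,0,0.1,0],[0,0,0.1,0]]]'

```text
t: 13.45
eef_pos: [0.4888, -0.3313, 0.0002]
eef_rot: [0.0, 0.707, 0.707, 0.0]
wrist_force: [-0.6, -0.6, -0.8]
width: 0.0603
grip_force: 38.4
```

Request:
drive_tool --targets '[[[0,0,0.05,0],[0,0,0.1,0],[0,0,0.1,0]]]'

```text
t: 13.75
eef_pos: [0.4889, -0.3313, 0.0001]
eef_rot: [0.0, 0.707, 0.707, 0.0]
wrist_force: [-2.3, 0.9, 8.0]
width: 0.0602
grip_force: 38.8
```

Request:
drive_tool --targets '[[[0,0,0.05,0],[0,0,0.1,0],[0,0,0.1,0]]]'

```text
t: 14.05
eef_pos: [0.4888, -0.3314, -0.0]
eef_rot: [0.0, 0.707, 0.707, 0.0]
wrist_force: [-3.1, 1.9, 16.0]
width: 0.0603
grip_force: 39.1
```

```bash
python3 - <<'E'
from h import *
import cv2
go(.489,-.330,.0)
c=read_camera("side");X=cloud(c);P=X[(abs(X[...,0]-.489)<.06)&(abs(X[...,1]+.33)<.07)&(X[...,2]<.08)&(c["depth"]>0)]
cv2.imwrite("pics/s3.png",cv2.resize(c["pixels"][90:210,340:470,::-1],None,fx=5,fy=5,interpolation=2))
for cam in("top","side"):
  for k in("cup_green","saucer_green"):
    for cam,(s,b,P) in find(k,(cam,)).items(): print(k,cam,s,np.percentile(P[:,2],[1,50,90,99]).round(4))
E
```

```text
t 14.05 pos [ 0.4888 -0.3314 -0.    ] shift [ 0.14  0.02 -0.  ] turn -0.0 q [ 0.54  0.95 -0.05  1.8   0.1   0.39  0.43] F [-3.1  1.9 16. ] w 0.0603
cup_green top 0.79 [0.0079 0.0248 0.0615 0.0652]
saucer_green top 0.96 [-0.0021  0.0077  0.0147  0.0249]
cup_green side 0.7 [0.0084 0.0454 0.0622 0.0651]
saucer_green side 0.82 [0.0001 0.0084 0.0144 0.0164]
```

View pics/s3.png

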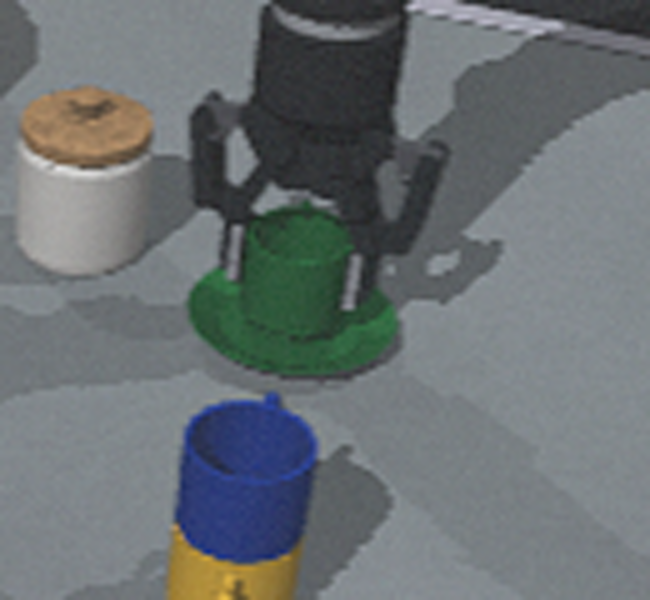

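The green cup stands in the green saucer (crop 295,300), contact at eef z=0.000 as computed. Ease off, release, rise.

Request:
drive_tool --targets '[[[0,0,-0.1,0],[0,0,-0.15,0],[0,0,-0.15,0]]]'

```text
t: 14.8
eef_pos: [0.4888, -0.3313, 0.0001]
eef_rot: [0.0, 0.707, 0.707, 0.0]
wrist_force: [-1.1, 0.1, 7.3]
width: 0.0599
grip_force: 38.8
```

Request:
drive_tool --targets '[[[0,0,0,0],[0,0,0,0],[0,0,0,0],[0,0,0,0],[0,0,0,0],[0,0,0,0],[0,0,0,0],[0,0,0,0]]]' --grip 0

```text
t: 15.6
eef_pos: [0.4887, -0.3312, -0.0004]
eef_rot: [-0.0, 0.707, 0.707, 0.0]
wrist_force: [0.0, -0.5, 1.0]
width: 0.0853
grip_force: 0.0
```

Request:
drive_tool --targets '[[[0,0,-1,0],[0,0,-3.5,0],[0,0,-7,0],[0,0,-10.5,0],[0,0,-13,0],[0,0,-14,0],[0,0,-14,0]]]'

```text
t: 16.3
eef_pos: [0.4895, -0.3317, 0.1411]
eef_rot: [0.001, 0.707, 0.707, 0.0]
wrist_force: [0.1, 0.3, 0.1]
width: 0.0855
grip_force: 0.0
```

```bash
python3 - <<'E'
from h import *
go(.441,-.0882,.14)
E
```

```text
t 16.3 pos [ 0.4895 -0.3317  0.1411] shift [24.35 -4.85  0.06] turn -0.0 q [ 0.56  0.73 -0.07  1.74  0.07  0.67  0.45] F [0.1 0.3 0.1] w 0.0855
```

Request:
drive_tool --targets '[[[2,-0.4,0,0],[6,-1.2,0,0],[11,-2.2,0,0],[16,-3.2,0,0],[20.5,-4.1,0,0],[23.3,-4.7,0,0],[24.3,-4.8,0,0],[24.3,-4.8,0,0]]]'

```text
t: 17.1
eef_pos: [0.4401, -0.0869, 0.1388]
eef_rot: [-0.001, 0.706, 0.708, -0.001]
wrist_force: [0.9, -0.9, 1.0]
width: 0.0854
grip_force: 0.0
```

```bash
python3 - <<'E'
from h import *
go(.441,-.0882,.042)
np.set_printoptions(precision=4,suppress=True)
for k in("cup_green","saucer_green"):
    for cam,(s,b,P) in find(k).items():
        r=np.percentile(P[:,2],98); print(k,cam,round(s,2),r,P.mean(0),circ(P[P[:,2]>r-.005],.0285)[:2])
E
```

```text
t 17.1 pos [ 0.4401 -0.0869  0.1388] shift [-0.13  0.1   9.68] turn 0.003 q [ 0.1   0.6  -0.01  2.16  0.02  0.39  0.08] F [ 0.9 -0.9  1. ] w 0.0854
cup_green top 0.8 0.06472669048693955 [ 0.4916 -0.3329  0.0328] [ 0.4896 -0.3294]
cup_green side 0.85 0.06384752396538189 [ 0.4872 -0.3218  0.0439] [ 0.4883 -0.3287]
saucer_green top 0.79 0.01636232505816297 [ 0.488  -0.3201  0.0081] [ 0.4894 -0.3311]
saucer_green side 0.69 0.016005201209058215 [ 0.4953 -0.3151  0.0089] [ 0.5102 -0.3153]
```

Request:
drive_tool --targets '[[[-0.1,0.1,0.5,0],[-0.1,0.1,2.5,0],[-0.1,0.1,5,0],[-0.1,0.1,7.5,0],[-0.1,0.1,9,0],[-0.1,0.1,9.7,0],[-0.1,0.1,9.7,0],[-0.1,0.1,9.7,0]]]'

```text
t: 18.3
eef_pos: [0.442, -0.0893, 0.0429]
eef_rot: [0.0, 0.707, 0.707, 0.0]
wrist_force: [-0.3, -0.2, -0.5]
width: 0.0851
grip_force: 0.0
```

Request:
drive_tool --targets '[[[0,0,0,0],[0,0,0,0],[0,0,0,0],[0,0,0,0],[0,0,0,0],[0,0,0,0],[0,0,0,0],[0,0,0,0]]]' --grip 1

```text
t: 19.1
eef_pos: [0.4415, -0.0893, 0.0436]
eef_rot: [0.0, 0.707, 0.707, 0.0]
wrist_force: [-2.8, -0.2, 6.2]
width: 0.0617
grip_force: 36.4
```

Request:
drive_tool --targets '[[[0,0,-0.3,0],[0,0,-0.8,0],[0,0,-1.5,0],[0,0,-3,0],[0,0,-5,0],[0,0,-7,0],[0,0,-9,0],[0,0,-9.8,0]]]'

```text
t: 19.9
eef_pos: [0.4425, -0.0894, 0.1425]
eef_rot: [0.001, 0.707, 0.707, 0.001]
wrist_force: [0.4, -0.1, -2.4]
width: 0.0614
grip_force: 38.8
```

```bash
python3 - <<'E'
from h import *
go(.676,-.161,.14)
for k in("cup_blue","cup_yellow"):
    for cam,(s,b,P) in find(k,("side",)).items(): print(k,s,np.percentile(P[:,2],[2,50,98]).round(4),P.mean(0).round(4))
E
```

```text
t 19.9 pos [ 0.4425 -0.0894  0.1425] shift [-7.16 23.35  0.32] turn -0.0 q [ 0.1   0.59 -0.01  2.15  0.02  0.39  0.08] F [ 0.4 -0.1 -2.4] w 0.0614
cup_blue 0.81 [0.0586 0.1867 0.206 ] [ 0.4415 -0.0845  0.1815]
cup_yellow 0.86 [0.0125 0.0411 0.0591] [ 0.4392 -0.083   0.0393]
```

Request:
drive_tool --targets '[[[-0.5,1.5,0,0],[-1.5,5,0,0],[-2.9,9.5,0,0],[-4.3,14,0,0],[-5.6,18.2,0,0],[-6.6,21.5,0,0],[-7.1,23.1,0,0],[-7.2,23.4,0,0]]]'

```text
t: 20.9
eef_pos: [0.6766, -0.1617, 0.138]
eef_rot: [-0.001, 0.707, 0.707, -0.0]
wrist_force: [-0.8, 0.5, -1.5]
width: 0.0612
grip_force: 38.9
```

```bash
python3 - <<'E'
from h import *
go(.676,-.161,.005)
np.set_printoptions(precision=4,suppress=True)
for k in("cup_blue","saucer_blue"):
    for cam,(s,b,P) in find(k).items():
        if k[0]=="c":
            P=P[P[:,2]>.13]; r=np.percentile(P[:,2],98); print(k,cam,s,r,circ(P[P[:,2]>r-.006],.0285)[:2])
        else: print(k,cam,s,P.mean(0))
E
```

```text
t 20.9 pos [ 0.6766 -0.1617  0.138 ] shift [ 0.07 -0.04 13.3 ] turn -0.0 q [ 0.17  0.87 -0.01  1.4   0.01  0.88  0.16] F [-0.8  0.5 -1.5] w 0.0612
cup_blue top 0.65 0.20150988601213105 [ 0.678  -0.1607]
cup_blue side 0.95 0.20214651566769223 [ 0.6736 -0.1587]
saucer_blue top 0.57 [ 0.6664 -0.14    0.0075]
saucer_blue side 0.83 [ 0.6761 -0.1624  0.0089]
```

Request:
drive_tool --targets '[[[0,0,1,0],[0,0,3.5,0],[0,0,6.5,0],[0,0,9.5,0],[0,0,11.8,0],[0,0,13,0],[0,0,13.3,0],[0,0,13.3,0]]]'

```text
t: 22.1
eef_pos: [0.676, -0.1613, 0.0078]
eef_rot: [0.0, 0.707, 0.707, 0.0]
wrist_force: [0.4, -0.1, -1.7]
width: 0.0612
grip_force: 38.9
```

```bash
python3 - <<'E'
from h import *
go(.676,-.161,.002)
E
```

```text
t 22.1 pos [ 0.676  -0.1613  0.0078] shift [ 0.03 -0.    0.58] turn -0.0 q [ 0.18  1.03 -0.02  1.46  0.02  0.65  0.15] F [ 0.4 -0.1 -1.7] w 0.0612
```

Request:
drive_tool --targets '[[[0,0,0.15,0],[0,0,0.3,0],[0,0,0.45,0],[0,0,0.55,0],[0,0,0.6,0],[0,0,0.6,0]]]'

```text
t: 22.7
eef_pos: [0.6757, -0.1612, 0.0015]
eef_rot: [-0.0, 0.707, 0.707, -0.0]
wrist_force: [-0.3, 0.1, -1.8]
width: 0.0613
grip_force: 38.9
```

Request:
drive_tool --targets '[[[0,0,0.05,0],[0,0,0.1,0],[0,0,0.1,0],[0,0,0.1,0]]]'

```text
t: 23.1
eef_pos: [0.6758, -0.1612, 0.0008]
eef_rot: [0.0, 0.707, 0.707, 0.0]
wrist_force: [-1.1, -0.1, 0.7]
width: 0.0614
grip_force: 39.0
```

Request:
drive_tool --targets '[[[0,0,0.05,0],[0,0,0.05,0],[0,0,0.05,0]]]'

```text
t: 23.4
eef_pos: [0.6758, -0.1612, 0.0007]
eef_rot: [0.0, 0.707, 0.707, 0.0]
wrist_force: [-2.3, 0.7, 6.8]
width: 0.0613
grip_force: 39.3
```

Contact, as predicted. Release and rise.

Request:
drive_tool --targets '[[[0,0,0,0],[0,0,0,0],[0,0,0,0],[0,0,0,0],[0,0,0,0],[0,0,0,0],[0,0,0,0],[0,0,0,0]]]' --grip 0

```text
t: 24.2
eef_pos: [0.6757, -0.1612, 0.0001]
eef_rot: [-0.0, 0.707, 0.707, 0.0]
wrist_force: [1.6, -0.3, 0.5]
width: 0.0856
grip_force: 0.0
```

Request:
drive_tool --targets '[[[0,0,-1,0],[0,0,-3.5,0],[0,0,-7,0],[0,0,-10.5,0],[0,0,-13,0],[0,0,-14,0],[0,0,-14,0]]]'

```text
t: 24.9
eef_pos: [0.6768, -0.1615, 0.142]
eef_rot: [0.001, 0.707, 0.707, 0.001]
wrist_force: [0.3, 0.2, -1.0]
width: 0.0853
grip_force: 0.0
```

```bash
python3 - <<'E'
from h import *
np.set_printoptions(precision=4,suppress=True)
for k in("cup_blue","cup_yellow","cup_red"):
    for cam,(s,b,P) in find(k).items():
        r=np.percentile(P[:,2],98); p=circ(P[P[:,2]>r-.005],.0285)[:2]; print(k,cam,round(s,2),r,p)
        if cam=="top":
            d=P[:,:2]-p;h=np.hypot(*d.T)>.04;print("  handle",h.sum(),np.degrees(np.arctan2(*d[h].mean(0)[::-1])) if h.any() else 0)
go(.440,-.088,.14)
E
```

```text
cup_blue top 0.72 0.1881283567632563 [ 0.6492 -0.1732]
  handle 189 28.779463072500057
cup_blue side 0.77 0.06431765806221872 [ 0.6745 -0.1592]
cup_yellow top 0.69 0.060681915890910036 [ 0.4415 -0.0876]
  handle 7 101.64356250513714
cup_yellow side 0.69 0.05902994793202069 [ 0.4402 -0.0866]
cup_red side none
cup_red top 0.92 0.06036069988813319 [0.475  0.1169]
  handle 17 111.1939343904254
t 25.5 pos [ 0.6757 -0.1612  0.1398] shift [  7.32 -23.57  -0.01] turn 0.0 q [ 0.17  0.86 -0.01  1.4   0.01  0.88  0.16] F [-0.5 -0.2 -0.6] w 0.0856
```

Request:
drive_tool --targets '[[[0.5,-1.5,0,0],[1.5,-5,0,0],[3,-9.8,0,0],[4.5,-14.5,0,0],[5.9,-19,0,0],[6.9,-22,0,0],[7.4,-23.5,0,0],[7.4,-23.5,0,0]]]'

```text
t: 26.3
eef_pos: [0.4383, -0.0866, 0.1404]
eef_rot: [-0.001, 0.707, 0.707, -0.001]
wrist_force: [0.4, 0.3, -0.6]
width: 0.0852
grip_force: 0.0
```

Request:
drive_tool --targets '[[[0,0,1,0],[0,0,3.5,0],[0,0,6.5,0],[0,0,9.5,0],[0,0,12,0],[0,0,13.4,0],[0,0,13.8,0],[0,0,13.8,0]]]'

```text
t: 27.1
eef_pos: [0.4442, -0.088, 0.0025]
eef_rot: [-0.001, 0.707, 0.707, -0.001]
wrist_force: [-0.3, -0.7, 0.7]
width: 0.0854
grip_force: 0.0
```

```bash
python3 - <<'E'
from h import *
go(.441,-.0875,-.004)
E
```

```text
t 27.1 pos [ 0.4442 -0.088   0.0025] shift [ 0.05 -0.32  0.66] turn -0.0 q [ 0.1   0.89 -0.01  2.21  0.23  0.04 -0.14] F [-0.3 -0.7  0.7] w 0.0854
```

Request:
drive_tool --targets '[[[0,0,-0.2,0],[0,0,-0.5,0],[0,0,-0.5,0],[0,0,-0.5,0]]]'

```text
t: 27.5
eef_pos: [0.4432, -0.0877, 0.0091]
eef_rot: [-0.001, 0.707, 0.707, -0.001]
wrist_force: [-0.2, -0.2, -0.3]
width: 0.0855
grip_force: 0.0
```

```bash
python3 - <<'E'
from h import *
go(.441,-.0875,.006);print(state()["joint_pos"][5])
E
```

```text
t 27.5 pos [ 0.4432 -0.0877  0.0091] shift [ 0.02 -0.22  0.31] turn -0.0 q [ 0.1   0.88 -0.02  2.21  0.23  0.06 -0.13] F [-0.2 -0.2 -0.3] w 0.0855
0.05554669539954735
```

Request:
drive_tool --targets '[[[0,-0.1,0.1,0],[0,-0.2,0.15,0],[0,-0.2,0.15,0],[0,-0.2,0.15,0]]]'

```text
t: 27.9
eef_pos: [0.4406, -0.0876, 0.0073]
eef_rot: [-0.002, 0.707, 0.707, -0.001]
wrist_force: [0.4, 1.3, 0.0]
width: 0.0853
grip_force: 0.0
```

```bash
python3 - <<'E'
from h import *
go(.441,-.0875,.006);print(state()["joint_pos"][5])
E
```

```text
t 27.9 pos [ 0.4406 -0.0876  0.0073] shift [0.01 0.04 0.12] turn 0.0 q [ 0.1   0.88 -0.02  2.22  0.25  0.05 -0.15] F [0.4 1.3 0. ] w 0.0853
0.04626456240987342
```

Request:
drive_tool --targets '[[[0,0,0,0],[0,0,0,0],[0,0,0,0],[0,0,0,0],[0,0,0,0],[0,0,0,0],[0,0,0,0],[0,0,0,0]]]' --grip 1

```text
t: 28.7
eef_pos: [0.4405, -0.0876, 0.0076]
eef_rot: [-0.002, 0.707, 0.707, -0.001]
wrist_force: [-1.5, 0.9, 5.4]
width: 0.06
grip_force: 37.3
```

Request:
drive_tool --targets '[[[0,0,-0.3,0],[0,0,-0.8,0],[0,0,-1.5,0],[0,0,-3,0],[0,0,-5,0],[0,0,-7,0],[0,0,-9,0],[0,0,-9.8,0]]]'

```text
t: 29.5
eef_pos: [0.4417, -0.0879, 0.1071]
eef_rot: [-0.001, 0.707, 0.707, -0.0]
wrist_force: [0.3, -1.0, -1.8]
width: 0.0605
grip_force: 38.6
```

```bash
python3 - <<'E'
from h import *
go(.6435,.1655,.14)
for k in("cup_yellow",):
    for cam,(s,b,P) in find(k,("side",)).items(): print(k,s,np.percentile(P[:,2],[2,50,98]).round(4),P.mean(0).round(4))
E
```

```text
t 29.5 pos [ 0.4417 -0.0879  0.1071] shift [25.35 20.17 -3.3 ] turn -0.0 q [ 0.16  0.66 -0.11  2.18  0.22  0.31 -0.13] F [ 0.3 -1.  -1.8] w 0.0605
cup_yellow 0.63 [0.1002 0.1403 0.1585] [ 0.4411 -0.0842  0.1366]
```

Request:
drive_tool --targets '[[[1,0.8,-1,0],[3.5,2.8,-2,0],[7,5.6,-3,0],[10.5,8.4,-3.3,0],[14,11.2,-3.3,0],[17.5,14,-3.3,0],[20.5,16.4,-3.3,0],[23,18.4,-3.3,0]]]'

```text
t: 30.4
eef_pos: [0.6253, 0.1448, 0.136]
eef_rot: [-0.002, 0.706, 0.708, -0.002]
wrist_force: [1.1, 0.1, -2.6]
width: 0.06
grip_force: 38.6
```

Request:
drive_tool --targets '[[[1.5,1.2,0,0],[2.2,1.75,0,0],[2.3,1.85,0,0],[2.3,1.85,0,0],[2.3,1.85,0,0]]]'

```text
t: 30.9
eef_pos: [0.6429, 0.1633, 0.1374]
eef_rot: [-0.002, 0.708, 0.707, -0.002]
wrist_force: [0.3, -0.6, -2.2]
width: 0.06
grip_force: 38.7
```

```bash
python3 - <<'E'
from h import *
go(.6435,.1655,.018)
np.set_printoptions(precision=4,suppress=True)
for k in("cup_yellow","saucer_yellow"):
    for cam,(s,b,P) in find(k).items():
        if k[0]=="c":
            P=P[P[:,2]>.11]; r=np.percentile(P[:,2],98); print(k,cam,s,r,circ(P[P[:,2]>r-.006],.0285)[:2])
        else: print(k,cam,s,P.mean(0))
E
```

```text
t 30.9 pos [0.6429 0.1633 0.1374] shift [ 0.23  0.12 11.94] turn -0.002 q [-0.27  0.83 -0.1   1.5   0.1   0.82 -0.4 ] F [ 0.3 -0.6 -2.2] w 0.06
cup_yellow top none
cup_yellow side 0.8 0.18904929664346304 [0.6424 0.1645]
saucer_yellow top 0.84 [0.6586 0.1272 0.0085]
saucer_yellow side 0.91 [0.645  0.1647 0.0087]
```

Request:
drive_tool --targets '[[[0.15,0.1,1,0],[0.15,0.1,3.5,0],[0.15,0.1,6.5,0],[0.15,0.1,9,0],[0.15,0.1,11,0],[0.15,0.1,11.8,0],[0.15,0.1,11.8,0]]]'

```text
t: 32.0
eef_pos: [0.6431, 0.1668, 0.0181]
eef_rot: [-0.002, 0.707, 0.707, -0.002]
wrist_force: [-0.7, -0.5, -1.5]
width: 0.0601
grip_force: 38.6
```

```bash
python3 - <<'E'
from h import *
go(.6435,.1655,.0135)
E
```

```text
t 32.0 pos [0.6431 0.1668 0.0181] shift [-0.13  0.04  0.46] turn 0.0 q [-0.28  0.99 -0.08  1.55  0.12  0.61 -0.42] F [-0.7 -0.5 -1.5] w 0.0601
```

Request:
drive_tool --targets '[[[-0.1,0,0.15,0],[-0.1,0,0.3,0],[-0.1,0,0.42,0],[-0.1,0,0.5,0],[-0.1,0,0.5,0],[-0.1,0,0.5,0]]]'

```text
t: 32.6
eef_pos: [0.6443, 0.166, 0.0149]
eef_rot: [-0.002, 0.707, 0.707, -0.001]
wrist_force: [0.3, 0.3, -0.8]
width: 0.0602
grip_force: 38.6
```

Request:
drive_tool --targets '[[[0,0,0.05,0],[0,0,0.05,0],[0,0,0.05,0]]]'

```text
t: 32.9
eef_pos: [0.6442, 0.1659, 0.0142]
eef_rot: [-0.002, 0.707, 0.707, -0.001]
wrist_force: [-0.1, -0.6, -0.9]
width: 0.0599
grip_force: 38.6
```

Request:
drive_tool --targets '[[[0,0,0.05,0],[0,0,0.05,0],[0,0,0.05,0]]]'

```text
t: 33.2
eef_pos: [0.6442, 0.1659, 0.0137]
eef_rot: [-0.002, 0.707, 0.707, -0.001]
wrist_force: [0.0, 0.1, -2.9]
width: 0.06
grip_force: 38.6
```

Request:
drive_tool --targets '[[[0,0,0.05,0],[0,0,0.1,0],[0,0,0.1,0],[0,0,0.1,0]]]'

```text
t: 33.6
eef_pos: [0.6442, 0.1659, 0.0128]
eef_rot: [-0.002, 0.707, 0.707, -0.001]
wrist_force: [0.0, 0.6, -1.2]
width: 0.0602
grip_force: 38.7
```

Request:
drive_tool --targets '[[[0,0,0.05,0],[0,0,0.05,0],[0,0,0.05,0]]]'

```text
t: 33.9
eef_pos: [0.6442, 0.1659, 0.0128]
eef_rot: [-0.002, 0.707, 0.707, -0.001]
wrist_force: [-2.3, -0.5, 5.2]
width: 0.06
grip_force: 39.2
```

Contact. Release and rise.

Request:
drive_tool --targets '[[[0,0,0,0],[0,0,0,0],[0,0,0,0],[0,0,0,0],[0,0,0,0],[0,0,0,0],[0,0,0,0],[0,0,0,0]]]' --grip 0

```text
t: 34.7
eef_pos: [0.6442, 0.1659, 0.0122]
eef_rot: [-0.002, 0.707, 0.707, -0.001]
wrist_force: [-0.5, -0.1, 0.0]
width: 0.0854
grip_force: 0.0
```

Request:
drive_tool --targets '[[[0,0,-1,0],[0,0,-3.5,0],[0,0,-7,0],[0,0,-10,0],[0,0,-12,0],[0,0,-12.5,0],[0,0,-12.5,0]]]'

```text
t: 35.4
eef_pos: [0.6451, 0.1659, 0.1382]
eef_rot: [-0.001, 0.707, 0.707, -0.0]
wrist_force: [-0.4, 0.2, -0.0]
width: 0.0852
grip_force: 0.0
```

```bash
python3 - <<'E'
from h import *
np.set_printoptions(precision=4,suppress=True)
go(.4745,.1165,.14)
for k in("cup_yellow","cup_red"):
    for cam,(s,b,P) in find(k,("side",)).items():
        r=np.percentile(P[:,2],98); p=circ(P[P[:,2]>r-.005],.0285)[:2]; print(k,cam,round(s,2),r,p)
E
```

```text
t 35.4 pos [0.6451 0.1659 0.1382] shift [ -4.94 -17.06  -0.15] turn -0.0 q [-0.27  0.83 -0.1   1.5   0.1   0.82 -0.4 ] F [-0.4  0.2 -0. ] w 0.0852
cup_yellow side 0.69 0.06445444668237087 [0.6435 0.1663]
cup_red side 0.74 0.059105550939185084 [0.4731 0.118 ]
```

Request:
drive_tool --targets '[[[-0.5,-1.5,0,0],[-1.5,-5,0,0],[-2.7,-9.2,0,0],[-3.8,-13,0,0],[-4.6,-16,0,0],[-4.9,-16.9,0,0],[-4.9,-17,0,0],[-4.9,-17,0,0]]]'

```text
t: 36.4
eef_pos: [0.4762, 0.1174, 0.1377]
eef_rot: [-0.001, 0.707, 0.707, -0.0]
wrist_force: [0.4, -0.4, 0.0]
width: 0.0851
grip_force: 0.0
```

Request:
drive_tool --targets '[[[0,0,1,0],[0,0,3.5,0],[0,0,6.5,0],[0,0,9.5,0],[0,0,12,0],[0,0,12.7,0],[0,0,12.7,0],[0,0,12.7,0]]]'

```text
t: 37.2
eef_pos: [0.475, 0.1171, 0.0112]
eef_rot: [-0.001, 0.707, 0.707, -0.001]
wrist_force: [-0.2, -0.5, 0.9]
width: 0.0854
grip_force: 0.0
```

```bash
python3 - <<'E'
from h import *
go(.4747,.1167,.003)
E
```

```text
t 37.2 pos [0.475  0.1171 0.0112] shift [-0.04 -0.03  0.82] turn -0.0 q [-0.31  0.88 -0.03  2.1   0.15  0.16 -0.49] F [-0.2 -0.5  0.9] w 0.0854
```

Request:
drive_tool --targets '[[[0,0,0.3,0],[0,0,0.8,0],[0,0,0.8,0],[0,0,0.8,0]]]'

```text
t: 37.6
eef_pos: [0.4742, 0.1169, 0.003]
eef_rot: [-0.002, 0.707, 0.707, -0.001]
wrist_force: [0.2, 0.5, 0.3]
width: 0.0853
grip_force: 0.0
```

Request:
drive_tool --targets '[[[0,0,0,0],[0,0,0,0],[0,0,0,0],[0,0,0,0],[0,0,0,0],[0,0,0,0],[0,0,0,0],[0,0,0,0]]]' --grip 1

```text
t: 38.4
eef_pos: [0.4741, 0.1169, 0.0033]
eef_rot: [-0.002, 0.707, 0.707, -0.001]
wrist_force: [-1.3, 0.4, 5.4]
width: 0.0596
grip_force: 37.7
```

Request:
drive_tool --targets '[[[0,0,-0.3,0],[0,0,-0.8,0],[0,0,-1.5,0],[0,0,-3,0],[0,0,-5,0],[0,0,-7,0],[0,0,-9,0],[0,0,-9.8,0]]]'

```text
t: 39.2
eef_pos: [0.4753, 0.1169, 0.1027]
eef_rot: [-0.001, 0.707, 0.707, 0.0]
wrist_force: [0.4, 0.9, -1.8]
width: 0.0594
grip_force: 38.5
```

```bash
python3 - <<'E'
from h import *
go(.488,.317,.12)
for k in("cup_red",):
    for cam,(s,b,P) in find(k,("side",)).items(): print(k,s,np.percentile(P[:,2],[2,50,98]).round(4),P.mean(0).round(4))
E
```

```text
t 39.2 pos [0.4753 0.1169 0.1027] shift [20.01  1.26 -1.7 ] turn -0.0 q [-0.28  0.7  -0.08  2.07  0.13  0.38 -0.47] F [ 0.4  0.9 -1.8] w 0.0594
cup_red side none
```

Request:
drive_tool --targets '[[[1,0,-0.5,0],[4,0.2,-1,0],[8,0.5,-1,0],[12,0.8,-1,0],[16,1,-1,0],[19,1.2,-1,0],[20,1.3,-1,0],[20,1.3,-1,0]]]'

```text
t: 40.1
eef_pos: [0.4863, 0.3191, 0.11]
eef_rot: [-0.002, 0.706, 0.708, -0.001]
wrist_force: [-0.3, -0.5, -2.2]
width: 0.0602
grip_force: 38.4
```

```bash
python3 - <<'E'
from h import *
np.set_printoptions(precision=4,suppress=True)
for k in("cup_red","saucer_red"):
    for cam,(s,b,P) in find(k).items():
        if k[0]=="c":
            P=P[P[:,2]>.09]; r=np.percentile(P[:,2],98); print(k,cam,s,r,circ(P[P[:,2]>r-.006],.0285)[:2])
        else: print(k,cam,s,P.mean(0))
go(.488,.317,.0135)
E
```

```text
cup_red top 0.6 0.16638993195456023 [0.4882 0.3187]
cup_red side 0.91 0.16588189499641892 [0.4864 0.3159]
saucer_red top 0.74 [0.4847 0.2986 0.0102]
saucer_red side 0.68 [0.4832 0.3207 0.0088]
t 40.5 pos [0.4878 0.3156 0.111 ] shift [0.14 0.06 9.75] turn -0.002 q [-0.63  0.77 -0.04  1.79  0.05  0.59 -0.7 ] F [ 1.2 -0.7 -0.9] w 0.0595
```

Request:
drive_tool --targets '[[[0.1,0,1,0],[0.1,0,3.5,0],[0.1,0,6,0],[0.1,0,8,0],[0.1,0,9.2,0],[0.1,0,9.6,0],[0.1,0,9.6,0],[0.1,0,9.6,0]]]'

```text
t: 41.3
eef_pos: [0.4878, 0.3183, 0.0157]
eef_rot: [-0.002, 0.707, 0.707, -0.0]
wrist_force: [0.0, 0.2, -1.5]
width: 0.0594
grip_force: 38.4
```

Request:
drive_tool --targets '[[[0,0,0.15,0],[0,0,0.3,0],[0,0,0.4,0],[0,0,0.45,0],[0,0,0.45,0],[0,0,0.45,0]]]'

```text
t: 41.9
eef_pos: [0.4872, 0.3179, 0.0105]
eef_rot: [-0.002, 0.707, 0.707, -0.001]
wrist_force: [0.5, 0.2, -1.9]
width: 0.0596
grip_force: 38.4
```

Request:
drive_tool --targets '[[[0,0,0.05,0],[0,0,0.1,0],[0,0,0.15,0],[0,0,0.15,0],[0,0,0.15,0]]]'

```text
t: 42.4
eef_pos: [0.4872, 0.3179, 0.0089]
eef_rot: [-0.002, 0.707, 0.707, -0.001]
wrist_force: [0.2, -0.2, -2.1]
width: 0.06
grip_force: 38.4
```

Request:
drive_tool --targets '[[[0,0,0.05,0],[0,0,0.05,0],[0,0,0.05,0]]]'

```text
t: 42.7
eef_pos: [0.4872, 0.3179, 0.0085]
eef_rot: [-0.002, 0.707, 0.707, -0.001]
wrist_force: [0.2, 0.3, -1.5]
width: 0.0597
grip_force: 38.4
```

Request:
drive_tool --targets '[[[0,0,0.05,0],[0,0,0.05,0],[0,0,0.05,0]]]'

```text
t: 43.0
eef_pos: [0.4872, 0.3179, 0.0083]
eef_rot: [-0.002, 0.707, 0.707, -0.001]
wrist_force: [-1.2, -1.3, 3.7]
width: 0.0598
grip_force: 38.9
```

Contact. Release, rise and check everything.

Request:
drive_tool --targets '[[[0,0,0,0],[0,0,0,0],[0,0,0,0],[0,0,0,0],[0,0,0,0],[0,0,0,0],[0,0,0,0],[0,0,0,0]]]' --grip 0

```text
t: 43.8
eef_pos: [0.4871, 0.3179, 0.0079]
eef_rot: [-0.002, 0.707, 0.707, -0.001]
wrist_force: [0.4, -0.3, 1.6]
width: 0.0856
grip_force: 0.0
```

Request:
drive_tool --targets '[[[0,0,-1,0],[0,0,-3.5,0],[0,0,-7,0],[0,0,-11,0],[0,0,-15,0],[0,0,-18,0],[0,0,-18,0],[0,0,-18,0]]]'

```text
t: 44.6
eef_pos: [0.488, 0.3178, 0.189]
eef_rot: [-0.002, 0.707, 0.707, -0.0]
wrist_force: [-0.8, 0.2, -0.6]
width: 0.0855
grip_force: 0.0
```

Request:
drive_tool --targets '[[[-3,-2,0,0],[-7,-4,0,0],[-11,-5,0,0],[-15,-6,0,0],[-18,-6,0,0],[-18,-6,0,0]]]'

```text
t: 45.2
eef_pos: [0.4258, 0.132, 0.187]
eef_rot: [-0.002, 0.71, 0.705, -0.004]
wrist_force: [-0.3, 0.1, 0.0]
width: 0.0856
grip_force: 0.0
```

```bash
python3 - <<'E'
from h import *
import cv2
np.set_printoptions(precision=4,suppress=True)
for col in("red","yellow","blue","green"):
    for k in("cup_","saucer_"):
        for cam,(s,b,P) in find(k+col).items():
            if k=="cup_":
                r=np.percentile(P[:,2],98);p=circ(P[P[:,2]>r-.005],.0285)[:2]
            else:
                r=np.percentile(P[:,2],98);p=circ(P[(P[:,2]>.011)&(P[:,2]<.02)],.056)[:2]
            print(k+col,cam,round(s,2),round(r,4),p)
for n in("top","side"):
    c=read_camera(n);cv2.imwrite(f"pics/{n}9.png",c["pixels"][:,:,::-1])
E
```

```text
cup_red top 0.72 0.065 [ 0.676  -0.1599]
cup_red side 0.75 0.0644 [0.4868 0.3187]
saucer_red top 0.65 0.0187 [0.4877 0.3154]
saucer_red side 0.58 0.0163 [0.4872 0.3156]
cup_yellow top 0.61 0.0646 [0.6454 0.1649]
cup_yellow side 0.75 0.0645 [0.6435 0.1663]
saucer_yellow top 0.7 0.0169 [0.6429 0.1666]
saucer_yellow side 0.81 0.0159 [0.6425 0.1658]
cup_blue top 0.63 0.0647 [ 0.676  -0.1598]
cup_blue side 0.76 0.0647 [ 0.6735 -0.159 ]
saucer_blue top 0.6 0.0593 [ 0.674  -0.1573]
saucer_blue side 0.72 0.0162 [ 0.6715 -0.1583]
cup_green top 0.59 0.0649 [ 0.4895 -0.3293]
cup_green side 0.64 0.0647 [ 0.4883 -0.3288]
saucer_green top 0.59 0.0168 [ 0.489  -0.3257]
saucer_green side 0.5 0.0163 [ 0.4888 -0.3251]
```

View pics/side9.png

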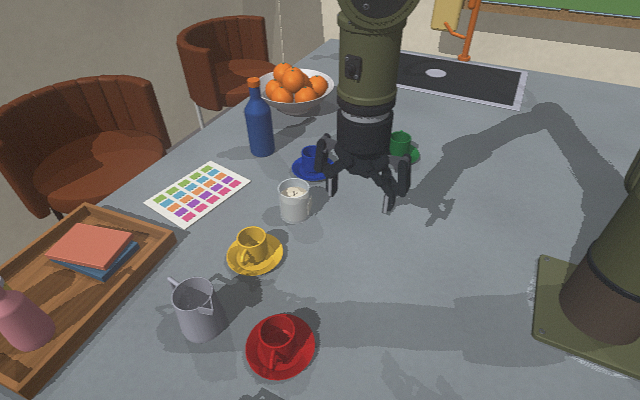

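View pics/top9.png

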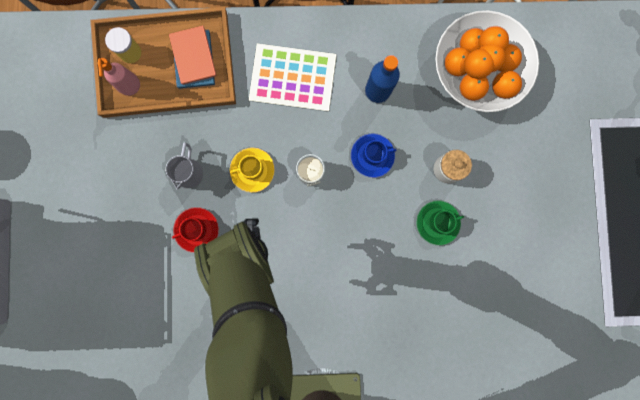

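All four cups stand in their own saucers: in the side view red is at (280,335), yellow (252,245), blue (310,158) and green (400,148). The jug and candle have not moved. Cup and saucer centres agree within about 4 mm, and the rims are at 0.0645 m.

```bash
python3 -c "
from station import *
print(job_done())"
```

```text
the job is handed in; nothing more can be done
None
```

All four cups stand upright in the saucers of their own colours, about 4 mm or less off centre by camera, with the jug and candle still in place; I handed the job in at about 46 s (the verdict was not shown).

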